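Fill the packed-bed column and hold its clamp tensioned

ROBOT

A 6-joint arm with a two-finger parallel gripper is mounted at the origin on the work surface. World frame = base frame: x ahead of the robot, y to its left, z up, the work surface at z = 0. Lengths are in m, angles in rad, forces in N, time in s.
With the tool pointing down it reaches from about 0.35 to 0.775 m from the base axis. Payload 5.5 kg.
Tool frame: the origin (TCP) lies at the very end of the fingers, on their centre line; the grasp point (between the pads) lies 19 mm behind it; z points along the fingers, y is the line along which they close (so a half turn about z gives the same grasp; the last joint's range is limited). The gripper opens to 85 mm and grips with 20 to 120 N. Pads are 22 mm wide; open, the fingers measure 114 mm over their backs; the gripper's body (76 mm by 85 mm) begins 54 mm behind the grasp point. The pads swing forward as they close: fully open they stand 13 mm farther back than shut.
Start: joints at [1.208, 0.313, 0.046, 1.304, 0, 1.431], TCP at [0.127, 0.561, 0.231] pointing down, gripper open.
Joint ranges: [-2.76, 2.76], [-0.86, 1.69], [-1.03, 1.26], [-2.2, 2.34], [-1.47, 1.5], [-3.14, 3.14]. Speed limits (rad/s): [2.57, 2.57, 3.14, 3.14, 3.14, 3.14].

INTERFACE

Orientations are given as a unit quaternion [x, y, z, w].
In Python, from station import env gives the robot as it stands.
- The arm moves only by the shell command python3 -m creep 'ROWS' [FORCE]. ROWS is JSON, one flat list of numbers, 7 for each row, row after row: the closure, from -1 (fully open) to 1 (shut), so that 0 is half open, then the shift along the tool's x, y, z in m, then the turn, a rotation vector about the tool's x, y, z in rad. A call has exactly 10 rows; each row shifts and turns the commanded pose from where the row before left it, along the tool's axes as they then stand; what a row does not reach is not made up. A row lasts 1/12 s, in which the tool goes at most 41.7 mm and 7.16 degrees, less where a joint would pass 70% of its speed; a pose out of reach is approached as far as the arm can. A call is refused whole if a number of a shift passes 0.0417 or a number of a turn 0.125, either way. A call with a gripper value outside its range is refused whole. The fingers move at their own pace and stop on an object; FORCE is the grip in N (left out, the last holds). Time passes only in rows, so rows that do not move let the fingers close, or fill a call up. It gives the time, the measured TCP pose, the force, the opening and the grip force at its end, in the units of the state.
- env.sense(): the state, without advancing time (a new reading comes with each control period).
- env.get_image(name): name is "side" or "top"; returns a dict with "img" (400x640x3 uint8, red, green, blue), "intrinsics" (3x3 intrinsics, pixels), "distortion" ([k1, k2, p1, p2, k3] as OpenCV has them; the pictures are not rectified), "position" and "rotation" of the camera in the world. Camera axes: x right, y down, z forward; pixel columns grow to the right and rows downward; lengths in m; the calibration is good to about 2 mm. A picture is of the moment at which its call begins. There is no depth.
- env.close_job(): hands the job in; it is judged then, once.
The state is a dict: "clock": time; "joint_pos": joint angles; "joint_velocities": joint speeds; "joint_torque": joint torques, N m; "ee_pos": TCP position; "ee_rot": TCP orientation; "wrist_force": force on the tool from outside, world axes, zero at the start; "wrist_torque": the same for the moment, N m; "gripper_width": finger opening in m; "finger_force": force on a finger pad.
Only numpy, scipy, OpenCV 4.12 (cv2) and the standard library are available. Lean on these libraries where they do the work, as an engineer would, in place of code of your own. Each camera call takes 0.05 s, during which the arm holds its last target. There are 200 camera calls.

TASK

Pour all four ceramic balls from the white scoop through the steel funnel into the glass column, and stand the empty scoop back upright on the bench, let go. Then tension the column's clamp: push the red post of the sprung yellow tensioner arm back, away from the robot, past its ratchet click to the end of its travel, and finish while still holding it pushed back there (do not let it fall back onto the pawl, so that the rubber idler block stays pressed to the column). Do not disturb the two bottles and the beaker.

Things in the scene. Friction and masses are not known exactly. Their poses are not given: they have to be found in the camera images.
- stand: Column stand, fixed to the bench: aluminium plate 180 (x) x 340 (y) x 12 mm; origin at the centre of its underside. It carries the glass column and funnel (axis at y = +110 mm in its frame), the tensioner arm towards the -y end and, on the far (+x) side, the blue sprung pawl slider, which clicks by itself.
- funnel_mouth (a point): Centre of the open top of the steel funnel, fixed on the column: inner diameter 126 mm at the mouth, a 45 degree cone 55 mm deep (top 10 mm nearly upright) down to a 44 mm wide throat. The rim is 157 mm above the bench.
- column_floor (a point): Centre of the inner floor of the upright glass column, 17 mm above the bench: outer diameter 52 mm, inner 44 mm, its top 102 mm above the bench, where the funnel begins.
- scoop_handle (a point): Centre of the blue handle bar of the loose white scoop (about 130 g empty), 68 mm above its underside. The bar bridges the scoop from side to side, 58 mm long (scoop's y), 12 mm thick (x), 16 mm high, on a 12 mm wide leg at each end; grasp it from above across its 12 mm. z is the scoop's up, -x points to its open nose.
- scoop_nose (a point): Middle of the floor's edge at the scoop's nose, where the balls roll off: 50 mm along the scoop's -x and 46 mm below the handle centre. The trough is 92 mm long (41 mm behind the handle), 58 mm wide, walls 34 mm high, open at the nose only. Its floor rises 10 degrees to the nose: balls stay at the back until the nose is tipped down over 10 degrees, and all roll out by about 45.
- post (a point): Half-way up (53 mm above the bench) on the axis of the upright red post at the free end of the yellow tensioner arm: diameter 22 mm, it stands from 30 to 76 mm above the bench. The arm's flat bar below it is 22 mm wide, its top 30 mm above the bench. Push the post sideways on its robot-facing side with shut fingers, or grip it.
- pivot (a point): Point on the arm's vertical pivot axis, at the height of post; the post swings around it on a circle of 120 mm radius, horizontally.
- tension_arm (a joint): Arm angle, rad: 0 = sprung forward (post nearest the robot); grows as the post goes back (counter-clockwise from above); hard stop 0.62 (74 mm of arc). The spring resists with 4 N at the post at 0, 11 N at 0.62, some 3 N more while the tooth rides over the pawl; it clicks at about 0.38. Let go after that, it falls back onto the pawl at about 0.37; held properly it is above 0.46.
- bottle_blue: Bystander: clear bottle with a blue cap, diameter 60, height 130 mm; origin at the centre of its underside. Leave alone.
- bottle_red: Bystander: clear bottle with a red cap, diameter 60, height 130 mm; origin at the centre of its underside. Leave alone.
- beaker: Bystander: clear open beaker, rim diameter 68, height 80 mm; origin at the centre of its underside. Leave alone.
- ball0_center (a point): Centre of a loose terracotta-coloured ceramic ball, 18 mm diameter, 12 g; at the start it lies in the scoop.
- ball1_center (a point): Centre of a loose terracotta-coloured ceramic ball, 18 mm diameter, 12 g; at the start it lies in the scoop.
- ball2_center (a point): Centre of a loose terracotta-coloured ceramic ball, 18 mm diameter, 12 g; at the start it lies in the scoop.
- ball3_center (a point): Centre of a loose terracotta-coloured ceramic ball, 18 mm diameter, 12 g; at the start it lies in the scoop.
Things that resemble listed ones, but are neither listed nor needed, are in the scene too. Leave any pink look-alike of the part that bears scoop_handle alone.

How it is judged:
By the outcome, as a careful person would: the job done as asked, in the order asked, and still so for the second after the job is handed in, while the arm keeps its last pose, push and grip.
It also fails if it takes over 72 s, if anything falls off the work surface, if the arm or the gripper's body presses on something with over 40 N, if the wrist force passes 120 N, or if a joint passes its speed limit or range.

## Working session

There is one attempt and no reset: what is moved stays moved. The work goes in short steps, Python scripts to look and compute and a shell command to move; the robot and the scene stay as the last step left them, time stands still between calls to the robot, and variables do not carry over. Pictures are saved under pics/ and viewed, at most 10 in all, crops included, and the job is handed in when it is done.

```bash
mkdir -p pics; ls; python3 - <<'E'
from station import env
import cv2
s=env.sense();print({k:(v.round(3).tolist() if hasattr(v,'round') and hasattr(v,'tolist') else v) for k,v in s.items()})
for n in("side","top"):
    d=env.get_image(n);cv2.imwrite(f"pics/{n}0.png",d["img"][:,:,::-1]);print(n,d["intrinsics"],d["distortion"],d["position"],d["rotation"])
E
```

```text
pics
{'clock': 0.0, 'joint_pos': [1.208, 0.314, 0.045, 1.304, -0.0, 1.431], 'joint_velocities': [0.001, 0.001, 0.0, -0.002, -0.001, 0.002], 'joint_torque': [-0.002, -48.063, 29.853, 0.02, -0.0, 0.0], 'ee_pos': [0.127, 0.56, 0.23], 'ee_rot': [0.111, 0.994, -0.001, -0.0], 'wrist_force': [0.22, 0.841, -0.244], 'wrist_torque': [-0.014, 0.014, -0.001], 'finger_force': 0.0, 'gripper_width': 0.0853019530286337}
side [[414.27109091   0.         314.98765834]
 [  0.         414.27109091 206.04325287]
 [  0.           0.           1.        ]] [-0.02798151  0.          0.          0.          0.        ] [ 0.03149905 -0.54036364  1.13546207] [ 0.87112629 -0.36823984  0.11894112 -0.30231012]
top [[488.10487817   0.         322.92049716]
 [  0.         488.10487817 197.64510226]
 [  0.           0.           1.        ]] [-0.08250771  0.          0.          0.          0.        ] [0.49486143 0.03598594 1.46268407] [-0.70080927  0.71187184 -0.03310587  0.03176245]
```

View pics/top0.png

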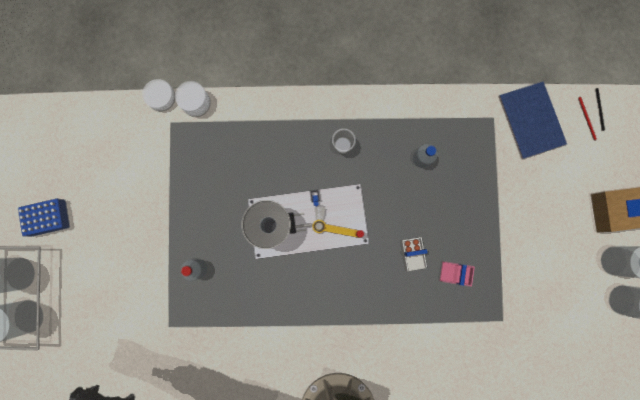

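View pics/side0.png

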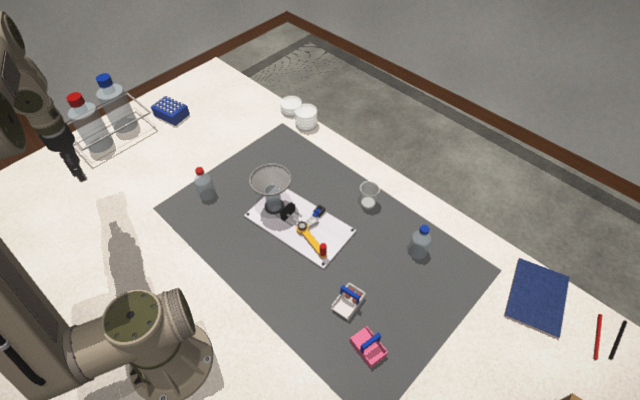

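The top view shows the robot at the bottom, with +x up and +y left. There are two scoops:
- White at (415,254), with four terracotta balls in it. This fits the description.
- Pink at (458,274). This is the look-alike, so I leave it alone.

The funnel is at (268,225), the red post at (360,234) and the pivot at (319,226). I'll confirm these in an enlarged crop.

```bash
python3 - <<'E'
import cv2,numpy as np
t=cv2.imread("pics/top0.png");s=cv2.imread("pics/side0.png")
a=cv2.resize(t[180:290,235:435],None,fx=4,fy=4,interpolation=cv2.INTER_CUBIC)
cv2.imwrite("pics/topc.png",a)
b=cv2.resize(s[155:330,235:405],None,fx=3.4,fy=3.4,interpolation=cv2.INTER_CUBIC)
cv2.imwrite("pics/sidec.png",b)
E
```

```text
(no output)
```

View pics/topc.png

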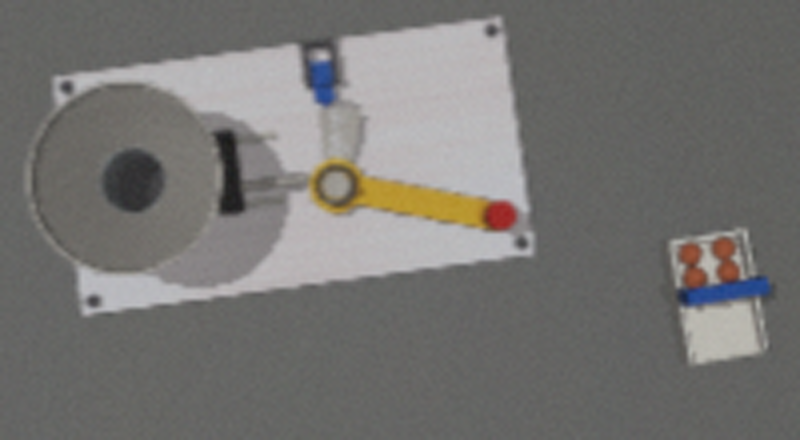

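View pics/sidec.png

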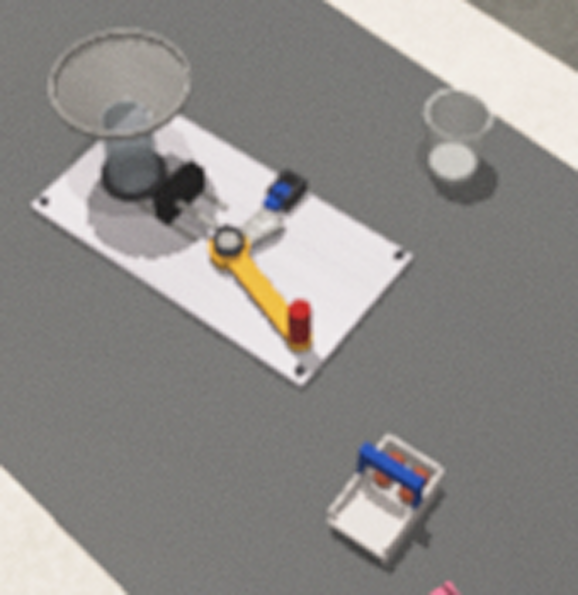

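Both crops confirm it: the white scoop has four terracotta balls behind its blue handle (topc (727,292)) and its nose faces the robot. The funnel rim centre is at topc (124,177), the throat at (134,180), the post top at (500,215) and the pivot at (337,185).

```bash
cat > h.py <<'E'
import numpy as np,cv2
from scipy.spatial.transform import Rotation as R
CAM={"side":(np.array([[414.27109091,0,314.98765834],[0,414.27109091,206.04325287],[0,0,1]]),np.array([-0.02798151,0,0,0,0]),np.array([0.03149905,-0.54036364,1.13546207]),R.from_quat([0.87112629,-0.36823984,0.11894112,-0.30231012])),
"top":(np.array([[488.10487817,0,322.92049716],[0,488.10487817,197.64510226],[0,0,1]]),np.array([-0.08250771,0,0,0,0]),np.array([0.49486143,0.03598594,1.46268407]),R.from_quat([-0.70080927,0.71187184,-0.03310587,0.03176245]))}
def ray(c,u,v):
    K,D,p,r=CAM[c];q=cv2.undistortPoints(np.array([[[u,v]]],float),K,D)[0,0]
    return p,r.apply([q[0],q[1],1])
def atz(c,u,v,z):
    p,d=ray(c,u,v);return p+d*(z-p[2])/d[2]
def proj(c,P):
    K,D,p,r=CAM[c];q=r.inv().apply(np.atleast_2d(P)-p)
    return cv2.projectPoints(q,np.zeros(3),np.zeros(3),K,D)[0][:,0]
T=lambda x,y,z:atz("top",235+(x+.5)/4-.5,180+(y+.5)/4-.5,z)
S=lambda x,y,z:atz("side",235+(x+.5)/3.4-.5,155+(y+.5)/3.4-.5,z)
E
python3 - <<'E'
from h import *
np.set_printoptions(precision=4,suppress=True)
for n,a in dict(hL=(683,298,.076),hR=(771,286,.076),hc=(727,292,.076),noseL=(690,364,.022),noseR=(767,351,.022),backL=(669,242,.045),backR=(746,229,.045),fun=(124,177,.157),throat=(134,180,.102),post=(500,215,.076),piv=(337,185,.05),c1=(53,77,.012),c2=(500,17,.012),c3=(535,253,.012),c4=(83,316,.012)).items(): print("top",n,T(*a))
for n,a in dict(hL=(363,449,.076),hR=(425,483,.076),fun=(119,82,.157),post=(300,307,.076),c1=(412,258,.012),c2=(302,385,.012),c3=(31,206,.012)).items(): print("side",n,S(*a))
for n in("bR","bB","bk"):pass
for n,a in dict(red=(187,271,.13),blue=(431,151,.13),beak=(343,140,.08),pinkc=(462,274,.07)).items(): print(n,atz("top",*a))
E
```

```text
top hL [ 0.4581 -0.1987  0.076 ]
top hR [ 0.4654 -0.2617  0.076 ]
top hc [ 0.4618 -0.2302  0.076 ]
top noseL [ 0.4083 -0.2117  0.022 ]
top noseR [ 0.4167 -0.2689  0.022 ]
top backL [ 0.4979 -0.1949  0.045 ]
top backR [ 0.5063 -0.2514  0.045 ]
top fun [0.5469 0.187  0.157 ]
top throat [0.5469 0.1864 0.102 ]
top post [ 0.5191 -0.0702  0.076 ]
top piv [0.5431 0.0453 0.05  ]
top c1 [0.6281 0.2565 0.012 ]
top c2 [ 0.668  -0.0784  0.012 ]
top c3 [ 0.4916 -0.1004  0.012 ]
top c4 [0.4503 0.2348 0.012 ]
side hL [ 0.4549 -0.206   0.076 ]
side hR [ 0.4673 -0.2628  0.076 ]
side fun [0.5434 0.1845 0.157 ]
side post [ 0.519  -0.0722  0.076 ]
side c1 [ 0.6637 -0.0832  0.012 ]
side c2 [ 0.4895 -0.1031  0.012 ]
side c3 [0.4482 0.2317 0.012 ]
red [0.4225 0.4061 0.13  ]
blue [ 0.743 -0.27   0.13 ]
beak [ 0.7879 -0.0281  0.08  ]
pinkc [ 0.3983 -0.3606  0.07  ]
```

```bash
cat >> h.py <<'E'
np.set_printoptions(precision=4,suppress=True)
SY=0.135  # scoop yaw
def togo(p,yaw=SY,tilt=0):
    """shift (tool axes) to TCP p; and turn to: tool down, tool y along scoop x, tilt about tool x"""
    from station import env
    s=env.sense();r=R.from_quat(s["ee_rot"]);p=np.array(p)
    c,sn=np.cos(yaw),np.sin(yaw)
    t=R.from_matrix(np.array([[sn,c,0],[-c,sn,0],[0,0,-1.]]).T.T if 0 else np.column_stack([[-sn,c,0],[c,sn,0],[0,0,-1]]))*R.from_rotvec([tilt,0,0])
    print("t",round(s["clock"],2),"tcp",s["ee_pos"],"shift",r.inv().apply(p-s["ee_pos"]),"turn",(r.inv()*t).as_rotvec(),"F",s["wrist_force"],"w",round(s["gripper_width"],4),"j",s["joint_pos"])
E
python3 -m creep '[0,-0.0284,-0.0202,0,0,0,0, 0,-0.0284,-0.0202,0,0,0,0, 0,-0.0284,-0.0202,0,0,0,0, 0,-0.0284,-0.0202,0,0,0,0, 0,-0.0284,-0.0202,0,0,0,0, 0,-0.0284,-0.0202,0,0,0,0, 0,-0.0284,-0.0202,0,0,0,0, 0,-0.0284,-0.0202,0,0,0,0, 0,-0.0284,-0.0202,0,0,0,0, 0,-0.0284,-0.0202,0,0,0,0]' 60
python3 -m creep '[0,-0.0144,-0.0331,0,0,0,0, 0,-0.0144,-0.0331,0,0,0,0, 0,-0.0144,-0.0331,0,0,0,0, 0,-0.0144,-0.0331,0,0,0,0, 0,-0.0144,-0.0331,0,0,0,0, 0,-0.0144,-0.0331,0,0,0,0, 0,-0.0144,-0.0331,0,0,0,0, 0,-0.0144,-0.0331,0,0,0,0, 0,-0.0144,-0.0331,0,0,0,0, 0,-0.0144,-0.0331,0,0,0,0]'
python3 -m creep '[0,-0.0144,-0.0331,0,0,0,0, 0,-0.0144,-0.0331,0,0,0,0, 0,-0.0144,-0.0331,0,0,0,0, 0,-0.0144,-0.0331,0,0,0,0, 0,-0.0144,-0.0331,0,0,0,0, 0,0,0,0,0,0,0.12, 0,0,0,0,0,0,0.12, 0,0,0,0,0,0,0.12, 0,0,0,0,0,0,0.12, 0,0,0,0,0,0,0.12]'
python3 -c "
from h import *
togo([.461,-.231,.049])"
```

```text
clock: 0.93
ee_pos: [0.36, 0.2995, 0.2311]
ee_rot: [0.111, 0.994, -0.0, -0.0]
wrist_force: [-0.1, 0.6, -0.4]
gripper_width: 0.0428
finger_force: 0.0
clock: 1.77
ee_pos: [0.4264, -0.0553, 0.2311]
ee_rot: [0.111, 0.994, 0.0, -0.0]
wrist_force: [1.0, 0.0, 0.0]
gripper_width: 0.0426
finger_force: 0.0
clock: 2.6
ee_pos: [0.46, -0.2309, 0.2307]
ee_rot: [0.403, 0.915, 0.0, -0.001]
wrist_force: [0.6, -0.9, -0.0]
gripper_width: 0.0423
finger_force: 0.0
t 2.6 tcp [ 0.46   -0.2309  0.2307] shift [-0.001   0.0007  0.1817] turn [-0.0006 -0.0013  0.6066] F [ 0.6152 -0.8606 -0.0157] w 0.0423 j [-0.6214  0.1976 -0.1081  1.2664  0.0001  0.2079]
```

```bash
python3 -m creep '[0,0,0,0.012,0,0,0.12, 0,0,0,0.012,0,0,0.12, 0,0,0,0.012,0,0,0.12, 0,0,0,0.012,0,0,0.12, 0,0,0,0.012,0,0,0.12, 0,0,0,0.012,0,0,0, 0,0,0,0.012,0,0,0, 0,0,0,0.012,0,0,0, 0,0,0,0.012,0,0,0, 0,0,0,0.012,0,0,0]'
python3 - <<'E'
from h import *
from station import env
togo([.461,-.231,.049])
a=env.get_image("side")["img"][:,:,::-1];b=env.get_image("top")["img"][:,:,::-1]
f=lambda i:cv2.resize(i,None,fx=4,fy=4,interpolation=cv2.INTER_CUBIC)
cv2.imwrite("pics/g1.png",np.hstack([f(a[250:350,300:400]),f(b[210:310,370:470])]))
E
```

```text
clock: 3.43
ee_pos: [0.46, -0.2306, 0.1103]
ee_rot: [0.653, 0.757, 0.0, -0.0]
wrist_force: [0.3, -0.2, 0.2]
gripper_width: 0.0425
finger_force: 0.0
t 3.43 tcp [ 0.46   -0.2306  0.1103] shift [-0.0005  0.0009  0.0613] turn [-0.0005 -0.0007  0.013 ] F [ 0.2863 -0.2325  0.1879] w 0.0425 j [-0.6209  0.2689 -0.3223  0.9805  0.0001  0.8019]
```

View pics/g1.png

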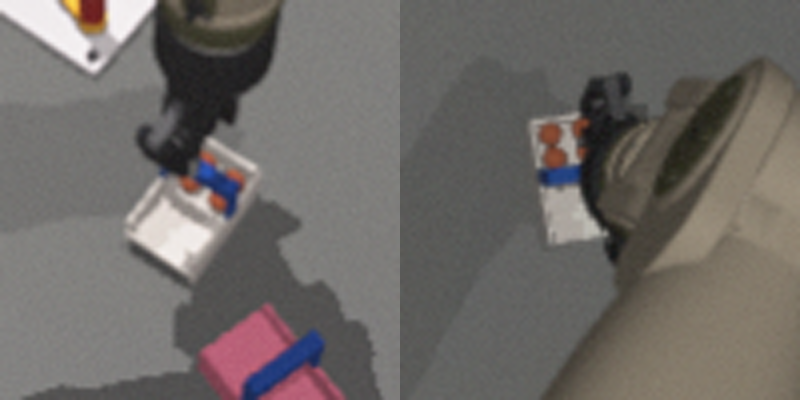

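The fingers straddle the white scoop's blue handle, at about (215,180) in the left panel. I'll descend and grasp.

```bash
python3 -m creep '[0,0,0.001,0.01,0,0,0.013, 0,0,0,0.01,0,0,0, 0,0,0,0.01,0,0,0, 0,0,0,0.01,0,0,0, 0,0,0,0.01,0,0,0, 0,0,0,0.008,0,0,0, 0,0,0,0.003,0,0,0, 1,0,0,0,0,0,0, 1,0,0,0,0,0,0, 1,0,0,0,0,0,0]' 60
python3 -m creep '[1,0,0,0,0,0,0, 1,0,0,0,0,0,0, 1,0,0,0,0,0,0, 1,0,0,-0.003,0,0,0, 1,0,0,-0.006,0,0,0, 1,0,0,-0.010,0,0,0, 1,0,0,-0.015,0,0,0, 1,0,0,-0.015,0,0,0, 1,0,0,-0.010,0,0,0, 1,0,0,-0.005,0,0,0]'
python3 - <<'E'
from h import *
from station import env
f=np.array([.546,.187,0]);x=np.array([np.cos(SY),np.sin(SY),0])
h=f+x*.075; h[2]=.29; print("TCP target",h-[0,0,.019]); togo(h-[0,0,.019])
a=env.get_image("side")["img"][:,:,::-1];b=env.get_image("top")["img"][:,:,::-1]
f=lambda i:cv2.resize(i,None,fx=4,fy=4,interpolation=cv2.INTER_CUBIC)
cv2.imwrite("pics/g2.png",np.hstack([f(a[230:350,300:400]),f(b[190:310,370:470])]))
E
```

```text
clock: 4.37
ee_pos: [0.4616, -0.2309, 0.0506]
ee_rot: [0.658, 0.753, 0.0, 0.0]
wrist_force: [-0.1, 0.1, -1.6]
gripper_width: 0.0114
finger_force: 59.2
clock: 5.2
ee_pos: [0.4624, -0.2314, 0.1166]
ee_rot: [0.658, 0.753, 0.0, 0.002]
wrist_force: [0.6, 1.0, -2.2]
gripper_width: 0.0112
finger_force: 59.2
TCP target [0.6203 0.1971 0.271 ]
t 5.2 tcp [ 0.4624 -0.2314  0.1166] shift [ 0.403   0.2146 -0.1548] turn [0.0025 0.0022 0.    ] F [ 0.6425  0.9599 -2.1728] w 0.0112 j [-0.6195  0.2647 -0.3111  0.9917  0.0001  0.8163]
```

View pics/g2.png

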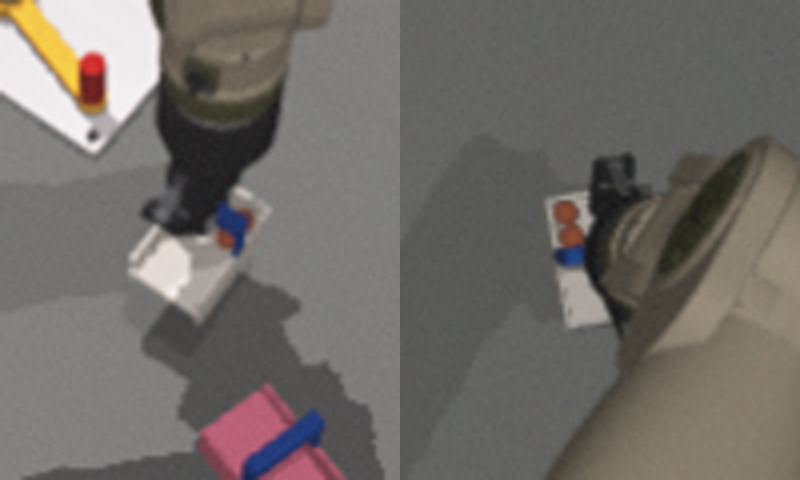

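The scoop is lifted level with the balls still at the back. Next: lift clear and carry it to the funnel.

```bash
python3 -m creep '[1,0,0,-0.006,0,0,0, 1,0,0,-0.012,0,0,0, 1,0,0,-0.018,0,0,0, 1,0,0,-0.022,0,0,0, 1,0,0,-0.024,0,0,0, 1,0,0,-0.024,0,0,0, 1,0,0,-0.020,0,0,0, 1,0,0,-0.016,0,0,0, 1,0,0,-0.009,0,0,0, 1,0,0,-0.004,0,0,0]'
python3 -m creep '[1,0.006,0.0032,0,0,0,0, 1,0.012,0.0063,0,0,0,0, 1,0.018,0.0095,0,0,0,0, 1,0.0237,0.0126,0,0,0,0, 1,0.0237,0.0126,0,0,0,0, 1,0.0237,0.0126,0,0,0,0, 1,0.0237,0.0126,0,0,0,0, 1,0.0237,0.0126,0,0,0,0, 1,0.0237,0.0126,0,0,0,0, 1,0.0237,0.0126,0,0,0,0]'
python3 -m creep '[1,0.0237,0.0126,0,0,0,0, 1,0.0237,0.0126,0,0,0,0, 1,0.0237,0.0126,0,0,0,0, 1,0.0237,0.0126,0,0,0,0, 1,0.0237,0.0126,0,0,0,0, 1,0.0237,0.0126,0,0,0,0, 1,0.0237,0.0126,0,0,0,0, 1,0.018,0.0095,0,0,0,0, 1,0.012,0.0063,0,0,0,0, 1,0.006,0.0032,0,0,0,0]'
python3 - <<'E'
from h import *
from station import env
togo([.6203,.1971,.271])
a=env.get_image("side")["img"][:,:,::-1];b=env.get_image("top")["img"][:,:,::-1]
f=lambda i:cv2.resize(i,None,fx=3,fy=3,interpolation=cv2.INTER_CUBIC)
cv2.imwrite("pics/p1.png",np.hstack([f(a[100:260,220:350]),f(b[140:300,220:350])]))
# tilt plan: nose pivot. positive turn about tool x?
r=R.from_quat(env.sense()["ee_rot"])
for sg in(1,-1):
    print(sg,(r*R.from_rotvec([sg*.5,0,0])).apply([0,0,-1]))  # up vector must lean to nose = -x
# TCP relative to nose in scoop frame (x,z): handle(.05,.046)+ (0,-.0175)
a0=np.array([.050,.0285]);prev=None
th=np.arange(0,51,5)
nz=np.interp(th,[0,20,45,50],[.2425-.019+.0015-.0,.195,.175,.175])
E
```

```text
clock: 6.13
ee_pos: [0.4616, -0.231, 0.2702]
ee_rot: [0.658, 0.753, 0.0, 0.001]
wrist_force: [-0.1, 0.2, -2.6]
gripper_width: 0.0107
finger_force: 59.2
clock: 6.97
ee_pos: [0.5398, -0.0143, 0.2674]
ee_rot: [0.658, 0.753, -0.001, -0.001]
wrist_force: [0.7, -0.9, -1.8]
gripper_width: 0.0107
finger_force: 59.2
clock: 7.8
ee_pos: [0.6188, 0.2006, 0.2667]
ee_rot: [0.657, 0.754, -0.001, -0.001]
wrist_force: [0.9, -1.0, -1.9]
gripper_width: 0.0107
finger_force: 59.2
t 7.8 tcp [0.6188 0.2006 0.2667] shift [-0.0037  0.001  -0.0043] turn [-0.0036 -0.0005  0.0023] F [ 0.8763 -0.9924 -1.9363] w 0.0107 j [0.1899 0.4684 0.3613 1.4673 0.0007 1.6234]
1 [0.4776 0.0657 0.8761]
-1 [-0.4723 -0.065   0.879 ]
```

View pics/p1.png

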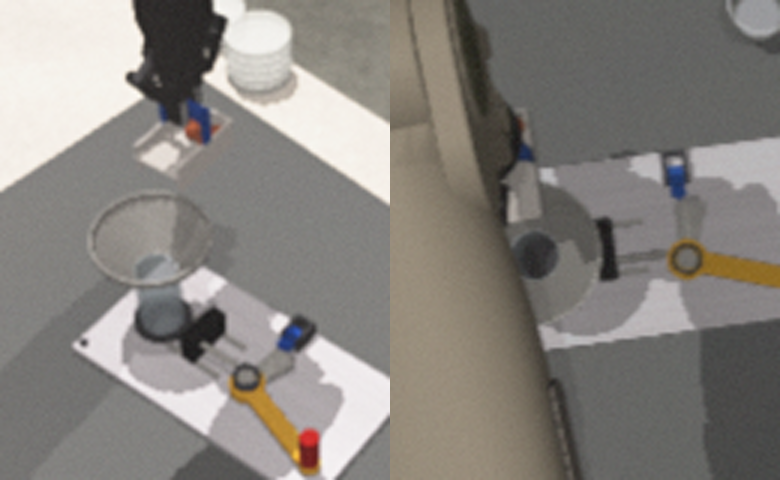

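```bash
python3 -m creep '[1,-0.0005,0,0.002,0,0,0, 1,-0.0005,0.0005,0.004,0,0,0, 1,-0.0005,0.0005,0.006,0,0,0, 1,-0.0005,0,0.007,0,0,0, 1,-0.0005,0,0.007,0,0,0, 1,-0.0005,0,0.006,0,0,0, 1,-0.0005,0,0.005,0,0,0, 1,0,0,0.004,0,0,0, 1,0,0,0.002,0,0,0, 1,0,0,0,0,0,0]'
python3 - <<'E'
from h import *
togo([.6203,.1971,.2235])
th=np.radians(np.arange(0,55,3)); nz=np.interp(np.degrees(th),[0,12,36],[0,0,-.02])
P=np.column_stack([.05*np.cos(th)-.0285*np.sin(th), .05*np.sin(th)+.0285*np.cos(th)+nz])
for i in range(len(th)-1):
    d=P[i+1]-P[i]; t=th[i]
    ux=np.array([np.cos(t),np.sin(t)]);uz=np.array([-np.sin(t),np.cos(t)])  # scoop axes, (x,up)
    print(round(np.degrees(th[i+1])),"y %.4f z %.4f"%(d@ux,-d@uz))
E
```

```text
clock: 8.73
ee_pos: [0.6207, 0.1949, 0.2257]
ee_rot: [0.658, 0.753, -0.0, -0.0]
wrist_force: [0.2, 0.3, -2.3]
gripper_width: 0.0109
finger_force: 59.2
t 8.73 tcp [0.6207 0.1949 0.2257] shift [ 0.0022 -0.0001  0.0022] turn [-0.0009 -0.0001  0.    ] F [ 0.1878  0.2656 -2.3327] w 0.0109 j [0.1809 0.4677 0.261  1.365  0.0001 1.6167]
3 y -0.0016 z -0.0026
6 y -0.0016 z -0.0026
9 y -0.0016 z -0.0026
12 y -0.0016 z -0.0026
15 y -0.0021 z -0.0001
18 y -0.0022 z -0.0002
21 y -0.0023 z -0.0002
24 y -0.0025 z -0.0002
27 y -0.0026 z -0.0003
30 y -0.0027 z -0.0004
33 y -0.0028 z -0.0004
36 y -0.0029 z -0.0005
39 y -0.0016 z -0.0026
42 y -0.0016 z -0.0026
45 y -0.0016 z -0.0026
48 y -0.0016 z -0.0026
51 y -0.0016 z -0.0026
54 y -0.0016 z -0.0026
```

```bash
python3 -m creep '[1,0.002,-0.0016,-0.0026,-0.0524,0,0, 1,0,-0.0016,-0.0026,-0.0524,0,0, 1,0,-0.0016,-0.0026,-0.0524,0,0, 1,0,-0.0016,-0.0026,-0.0524,0,0, 1,0,-0.0021,-0.0001,-0.0524,0,0, 1,0,-0.0022,-0.0002,-0.0524,0,0, 1,0,-0.0023,-0.0002,-0.0524,0,0, 1,0,-0.0025,-0.0002,-0.0524,0,0, 1,0,-0.0026,-0.0003,-0.0524,0,0, 1,0,-0.0027,-0.0004,-0.0524,0,0]'
python3 -m creep '[1,0,-0.0028,-0.0004,-0.0524,0,0, 1,0,-0.0029,-0.0005,-0.0524,0,0, 1,0,-0.0016,-0.0026,-0.0524,0,0, 1,0,-0.0016,-0.0026,-0.0524,0,0, 1,0,-0.0016,-0.0026,-0.0524,0,0, 1,0,-0.0016,-0.0026,-0.0524,0,0, 1,0,-0.0016,-0.0026,-0.0524,0,0, 1,0,0,0,0,0,0, 1,0,0,0,0,0,0, 1,0,0,0,0,0,0]'
python3 - <<'E'
from h import *
from station import env
togo([.6203,.1971,.2235])
a=env.get_image("side")["img"][:,:,::-1]
f=lambda i:cv2.resize(i,None,fx=5,fy=5,interpolation=cv2.INTER_CUBIC)
cv2.imwrite("pics/p2.png",f(a[130:240,220:340]))
E
```

```text
clock: 9.57
ee_pos: [0.5994, 0.1941, 0.2334]
ee_rot: [0.635, 0.727, 0.196, 0.171]
wrist_force: [1.2, 0.0, -2.6]
gripper_width: 0.0108
finger_force: 59.3
clock: 10.4
ee_pos: [0.5807, 0.1916, 0.2358]
ee_rot: [0.594, 0.68, 0.325, 0.283]
wrist_force: [-0.0, 0.3, -1.4]
gripper_width: 0.0109
finger_force: 59.4
t 10.4 tcp [0.5807 0.1916 0.2358] shift [0.0002 0.0156 0.0389] turn [ 0.8912 -0.0002 -0.0001] F [-0.0312  0.2751 -1.3965] w 0.0109 j [ 0.22   -0.1438 -0.8787 -0.0535 -0.0659  1.6244]
```

View pics/p2.png

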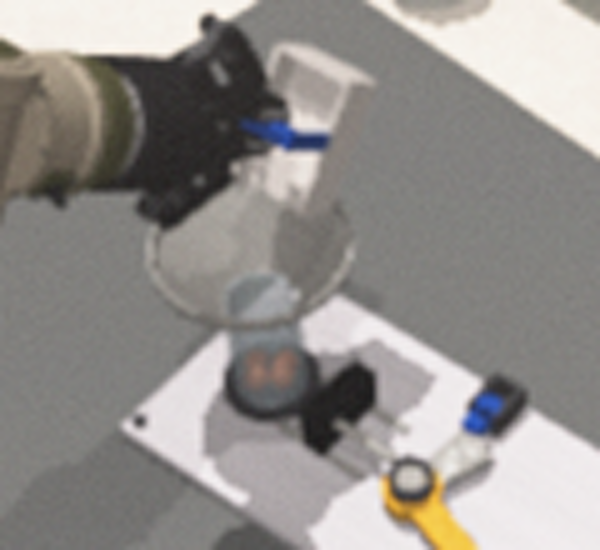

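The balls have dropped into the column, with terracotta showing at (255,370) and (285,365), and the scoop looks empty. I'll lift, level the scoop and check both.

```bash
python3 -m creep '[1,0,0.006,-0.005,0,0,0, 1,0,0.0093,-0.0076,0,0,0, 1,0,0.0093,-0.0076,0,0,0, 1,0,0.0093,-0.0076,0,0,0, 1,0,0.0093,-0.0076,0.05,0,0, 1,0,0.0033,-0.0026,0.1,0,0, 1,0,0,0,0.1,0,0, 1,0,0,0,0.1,0,0, 1,0,0,0,0.1,0,0, 1,0,0,0,0.1,0,0]'
python3 -m creep '[1,0,0,0,0.1,0,0, 1,0,0,0,0.1,0,0, 1,0,0,0,0.1,0,0, 1,0,0,0,0.0412,0,0, 1,0,0,0,0,0,0, 1,-0.01,0,0,0,0,0, 1,-0.02,0,0,0,0,0, 1,-0.03,0,0,0,0,0, 1,-0.03,0,0,0,0,0, 1,-0.03,0,0,0,0,0]'
python3 -m creep '[1,-0.03,0,0,0,0,0, 1,-0.03,0,0,0,0,0, 1,-0.03,0,0,0,0,0, 1,-0.03,0,0,0,0,0, 1,-0.03,-0.01,0,0,0,0, 1,-0.03,-0.01,0,0,0,0, 1,-0.03,-0.01,0,0,0,0, 1,-0.02,-0.01,0,0,0,0, 1,-0.01,-0.01,0,0,0,0, 1,0,-0.01,0,0,0,0]'
python3 - <<'E'
from h import *
from station import env
togo([.4616,-.231,.0506])
a=env.get_image("side")["img"][:,:,::-1];b=env.get_image("top")["img"][:,:,::-1]
f=lambda i:cv2.resize(i,None,fx=4,fy=4,interpolation=cv2.INTER_CUBIC)
cv2.imwrite("pics/p3.png",np.hstack([f(a[150:290,230:330]),f(b[180:320,228:328])]))
cv2.imwrite("pics/p3full.png",np.vstack([a,b]))
E
```

```text
clock: 11.28
ee_pos: [0.5812, 0.1915, 0.2978]
ee_rot: [0.648, 0.742, 0.128, 0.111]
wrist_force: [0.4, -0.5, -2.1]
gripper_width: 0.0111
finger_force: 59.3
clock: 12.12
ee_pos: [0.5957, 0.071, 0.2962]
ee_rot: [0.657, 0.754, 0.001, 0.001]
wrist_force: [1.1, -0.4, -2.0]
gripper_width: 0.0107
finger_force: 59.3
clock: 12.95
ee_pos: [0.5679, -0.176, 0.2954]
ee_rot: [0.659, 0.752, 0.0, 0.001]
wrist_force: [0.2, -0.2, -1.7]
gripper_width: 0.0109
finger_force: 59.3
t 12.95 tcp [ 0.5679 -0.176   0.2954] shift [-0.04   -0.1131  0.2447] turn [ 0.0019  0.002  -0.0029] F [ 0.165  -0.2325 -1.7312] w 0.0109 j [-0.4352  0.3442  0.2452  1.4691 -0.0007  1.0035]
```

View pics/p3.png

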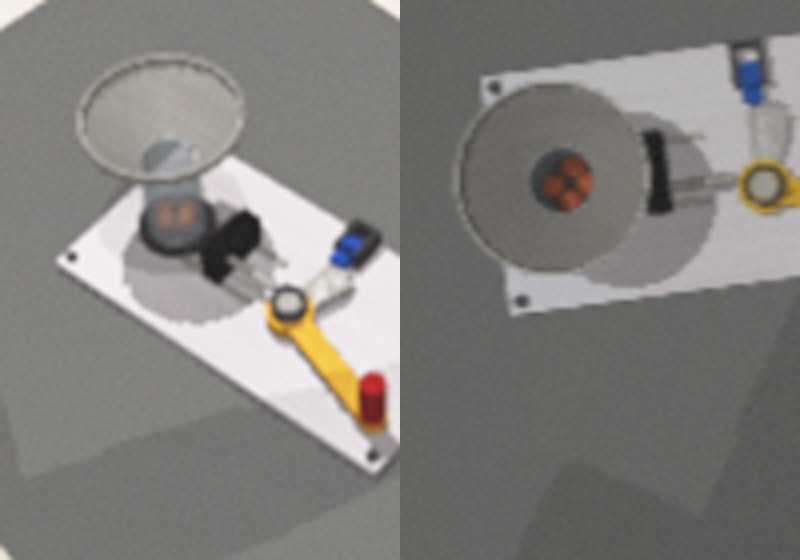

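All four balls are at the bottom of the column, at (568,183) in the top panel. Now I'll put the scoop back where it stood.

```bash
python3 -m creep '[1,-0.004,-0.0113,0.005,0,0,0, 1,-0.004,-0.0113,0.01,0,0,0, 1,-0.004,-0.0113,0.02,0,0,0, 1,-0.004,-0.0113,0.025,0,0,0, 1,-0.004,-0.0113,0.025,0,0,0, 1,-0.004,-0.0113,0.025,0,0,0, 1,-0.004,-0.0113,0.025,0,0,0, 1,-0.004,-0.0113,0.025,0,0,0, 1,-0.004,-0.0113,0.02,0,0,0, 1,-0.004,-0.0113,0.01,0,0,0]'
python3 -c "
from h import *
togo([.4616,-.231,.0506])"
```

```text
clock: 13.88
ee_pos: [0.4608, -0.2266, 0.1027]
ee_rot: [0.657, 0.754, -0.0, -0.001]
wrist_force: [-0.2, 0.3, -1.2]
gripper_width: 0.0108
finger_force: 59.3
t 13.88 tcp [ 0.4608 -0.2266  0.1027] shift [-0.0045  0.0003  0.0521] turn [-0.0015 -0.0015  0.0018] F [-0.1503  0.3296 -1.152 ] w 0.0108 j [-0.6136  0.2746 -0.3351  0.9632  0.0001  0.8204]
```

```bash
python3 -m creep '[1,-0.001,0,0.01,0,0,0, 1,-0.001,0,0.01,0,0,0, 1,-0.001,0,0.009,0,0,0, 1,0,0,0.008,0,0,0, 1,0,0,0.006,0,0,0, 1,0,0,0.004,0,0,0, 1,0,0,0.003,0,0,0, 1,0,0,0.001,0,0,0, 1,0,0,0,0,0,0, 1,0,0,0,0,0,0]'
python3 -c "
from h import *
togo([.4616,-.231,.0506])"
```

```text
clock: 14.72
ee_pos: [0.4628, -0.2314, 0.054]
ee_rot: [0.658, 0.753, -0.0, 0.0]
wrist_force: [0.3, -0.2, -3.0]
gripper_width: 0.0109
finger_force: 59.4
t 14.72 tcp [ 0.4628 -0.2314  0.054 ] shift [ 0.0006 -0.0011  0.0034] turn [ 0.      0.0003 -0.    ] F [ 0.2617 -0.1898 -2.9949] w 0.0109 j [-0.6189  0.3286 -0.3945  0.8475 -0.0002  0.817 ]
```

```bash
python3 -m creep '[1,0,0,0.001,0,0,0, 1,0,0,0.001,0,0,0, 1,0,0,0.0005,0,0,0, 1,0,0,0,0,0,0, 1,0,0,0,0,0,0, 1,0,0,0,0,0,0, 1,0,0,0,0,0,0, 1,0,0,0,0,0,0, 1,0,0,0,0,0,0, 1,0,0,0,0,0,0]' 20
python3 -c "
from h import *
togo([.4616,-.231,.0506])"
```

```text
clock: 15.55
ee_pos: [0.4625, -0.2313, 0.0512]
ee_rot: [0.658, 0.753, -0.0, -0.0]
wrist_force: [0.2, 0.0, -1.4]
gripper_width: 0.0108
finger_force: 59.4
t 15.55 tcp [ 0.4625 -0.2313  0.0512] shift [ 0.0004 -0.0009  0.0006] turn [-0.0004 -0.0001  0.    ] F [ 0.2414  0.0291 -1.4304] w 0.0108 j [-0.6189  0.3316 -0.3982  0.8414 -0.0002  0.8169]
```

```bash
python3 -m creep '[1,0,0,0.0007,0,0,0, 1,0,0,0,0,0,0, 0,0,0,0,0,0,0, 0,0,0,0,0,0,0, 0,0,0,0,0,0,0, 0,0,0,0,0,0,0, 0,0,0,-0.01,0,0,0, 0,0,0,-0.02,0,0,0, 0,0,0,-0.03,0,0,0, 0,0,0,-0.03,0,0,0]' 20
python3 -m creep '[0,0,0,-0.03,0,0,0, 1,0.025,0.004,0,0,0,-0.113, 1,0,0,0,0,0,-0.113, 1,0,0,0,0,0,-0.113, 1,0,0,0,0,0,-0.113, 1,0,0,0,0,0,-0.113, 1,0,0,0,0,0,-0.113, 1,0,0,0,0,0,-0.113, 1,0,0,0,0,0,-0.113, 1,0,0,0,0,0,-0.113]' 60
python3 -m creep '[1,0,0,0,0,0,-0.113, 1,0,0,0,0,0,-0.113, 1,0,0,0,0,0,-0.113, 1,0,0,0,0,0,-0.113, 1,0,0,0,0,0,-0.113, 1,0,0.025,0,0,0,0, 1,0,0.025,0,0,0,0, 1,0,0.025,0,0,0,0, 1,0,0.025,0,0,0,0, 1,0,0.025,0,0,0,0]'
python3 - <<'E'
from h import *
from station import env
togo([.467,-.079,.040],yaw=1.72)
a=env.get_image("side")["img"][:,:,::-1];b=env.get_image("top")["img"][:,:,::-1]
f=lambda i:cv2.resize(i,None,fx=4,fy=4,interpolation=cv2.INTER_CUBIC)
cv2.imwrite("pics/r1.png",np.hstack([f(a[220:350,290:390]),f(b[190:320,340:440])]))
E
```

```text
clock: 16.38
ee_pos: [0.4618, -0.2307, 0.1415]
ee_rot: [0.658, 0.753, -0.0, -0.001]
wrist_force: [0.4, -0.6, 0.8]
gripper_width: 0.0427
finger_force: 0.0
clock: 17.22
ee_pos: [0.4633, -0.206, 0.1714]
ee_rot: [0.205, 0.979, -0.0, 0.0]
wrist_force: [1.0, -0.1, -0.2]
gripper_width: -0.0003
finger_force: 0.0
clock: 18.05
ee_pos: [0.4447, -0.0814, 0.1714]
ee_rot: [-0.073, 0.997, -0.0, 0.0]
wrist_force: [0.5, 0.5, -0.3]
gripper_width: -0.0004
finger_force: 0.0
t 18.05 tcp [ 0.4447 -0.0814  0.1714] shift [-0.0223 -0.0009  0.1314] turn [-0.0003  0.0004 -0.0035] F [ 0.4539  0.4581 -0.3049] w -0.0004 j [-0.3588  0.1059 -0.3663  1.0981 -0.     -0.5045]
```

View pics/r1.png

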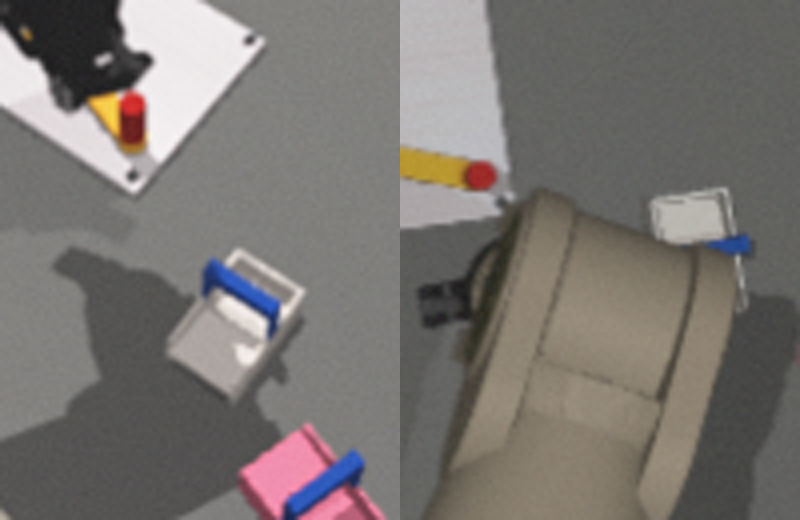

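The scoop stands upright, empty and released, at (235,320) in the left panel. The shut fingers are on the robot's side of the post. I'll descend and push along tool −x.

```bash
python3 -m creep '[1,0,0,0.015,0,0,0, 1,0,0,0.018,0,0,0, 1,0,0,0.018,0,0,0, 1,0,0,0.018,0,0,0, 1,0,0,0.018,0,0,0, 1,0,0,0.018,0,0,0, 1,0,0,0.015,0,0,0, 1,0,0,0.011,0,0,0, 1,0,0,0,0,0,0, 1,0,0,0,0,0,0]'
python3 -m creep '[1,-0.008,0,0,0,0,0, 1,-0.008,0,0,0,0,0, 1,-0.008,0,0,0,0,0, 1,-0.006,0,0,0,0,0, 1,-0.006,0,0,0,0,0, 1,-0.006,0,0,0,0,0, 1,-0.006,0,0,0,0,0, 1,-0.006,0,0,0,0,0, 1,-0.006,0,0,0,0,0, 1,0,0,0,0,0,0]'
python3 -c "
from h import *
togo([.569,-.066,.040],yaw=1.72)"
```

```text
clock: 18.98
ee_pos: [0.4448, -0.0827, 0.0396]
ee_rot: [-0.073, 0.997, 0.0, -0.001]
wrist_force: [-0.6, 0.1, 0.2]
gripper_width: -0.0002
finger_force: 0.0
clock: 19.82
ee_pos: [0.5026, -0.0744, 0.0389]
ee_rot: [-0.073, 0.997, -0.001, -0.003]
wrist_force: [-6.8, -5.2, 3.1]
gripper_width: 0.0001
finger_force: 3.6
t 19.82 tcp [ 0.5026 -0.0744  0.0389] shift [-0.0669 -0.0013 -0.0015] turn [-0.0017 -0.0058 -0.0038] F [-6.7884 -5.2042  3.0894] w 0.0001 j [-0.3027  0.3341 -0.4308  0.8104 -0.004  -0.448 ]
```

```bash
python3 -m creep '[1,-0.004,0,0,0,0,0, 1,-0.004,0,0,0,0,0, 1,-0.004,0,0,0,0,0, 1,-0.004,0,0,0,0,0, 1,-0.004,0,0,0,0,0, 1,-0.004,0,0,0,0,0, 1,-0.004,0,0,0,0,0, 1,-0.004,0,0,0,0,0, 1,-0.004,0,0,0,0,0, 1,0,0,0,0,0,0]'
python3 - <<'E'
from h import *
from station import env
togo([.569,-.066,.040],yaw=1.72)
a=env.get_image("side")["img"][:,:,::-1];b=env.get_image("top")["img"][:,:,::-1]
f=lambda i:cv2.resize(i,None,fx=4,fy=4,interpolation=cv2.INTER_CUBIC)
cv2.imwrite("pics/q1.png",np.hstack([f(a[190:290,270:370]),f(b[170:270,290:390])]))
E
```

```text
clock: 20.65
ee_pos: [0.537, -0.0699, 0.0383]
ee_rot: [-0.072, 0.997, -0.001, -0.004]
wrist_force: [-7.0, -6.2, 1.4]
gripper_width: -0.0001
finger_force: 4.1
t 20.65 tcp [ 0.537  -0.0699  0.0383] shift [-0.0323 -0.0007 -0.0019] turn [-0.0023 -0.0079 -0.0051] F [-7.0129 -6.238   1.4013] w -0.0001 j [-0.2748  0.391  -0.3445  0.8416 -0.0053 -0.4189]
```

View pics/q1.png

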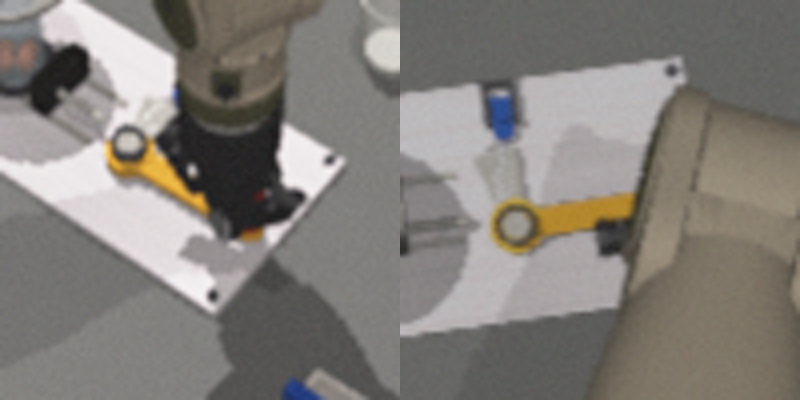

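This is the 11th picture I've viewed, one over the limit of 10, so from here I'll use numbers only. It shows the fingers at the post near (262,195) and the arm swung to roughly 0.33 rad. I'll keep pushing to the stop.

```bash
python3 -m creep '[1,-0.003,0,0,0,0,0, 1,-0.003,0,0,0,0,0, 1,-0.003,0,0,0,0,0, 1,-0.003,0,0,0,0,0, 1,-0.003,0,0,0,0,0, 1,-0.003,0,0,0,0,0, 1,-0.003,0,0,0,0,0, 1,-0.003,0,0,0,0,0, 1,-0.002,0,0,0,0,0, 1,0,0,0,0,0,0]'
python3 -m creep '[1,-0.001,0,0,0,0,0, 1,-0.001,0,0,0,0,0, 1,-0.001,0,0,0,0,0, 1,-0.001,0,0,0,0,0, 1,-0.001,0,0,0,0,0, 1,0,0,0,0,0,0, 1,0,0,0,0,0,0, 1,0,0,0,0,0,0, 1,0,0,0,0,0,0, 1,0,0,0,0,0,0]'
python3 -c "
from h import *
togo([.569,-.066,.040],yaw=1.72)"
```

```text
clock: 21.58
ee_pos: [0.5619, -0.0656, 0.0383]
ee_rot: [-0.072, 0.997, -0.001, -0.004]
wrist_force: [-10.0, -6.0, 3.6]
gripper_width: -0.0001
finger_force: 5.1
clock: 22.42
ee_pos: [0.5662, -0.0644, 0.0383]
ee_rot: [-0.072, 0.997, -0.0, -0.005]
wrist_force: [-9.8, -5.4, 3.9]
gripper_width: 0.0004
finger_force: 5.5
t 22.42 tcp [ 0.5662 -0.0644  0.0383] shift [-0.0025 -0.002  -0.0017] turn [-0.0001 -0.0094 -0.0044] F [-9.7877 -5.3885  3.877 ] w 0.0004 j [-0.2521  0.4393 -0.267   0.8731 -0.0038 -0.3969]
```

```bash
python3 -m creep '[1,-0.001,0,0,0,0,0, 1,-0.001,0,0,0,0,0, 1,-0.001,0,0,0,0,0, 1,-0.001,0,0,0,0,0, 1,0,0,0,0,0,0, 1,0,0,0,0,0,0, 1,0,0,0,0,0,0, 1,0,0,0,0,0,0, 1,0,0,0,0,0,0, 1,0,0,0,0,0,0]'
python3 - <<'E'
from h import *
from station import env
togo([.569,-.066,.040],yaw=1.72)
im=env.get_image("top")["img"]; cv2.imwrite("pics/q2.png",im[:,:,::-1])
h=cv2.cvtColor(im,cv2.COLOR_RGB2HSV); m=cv2.inRange(h,(18,140,90),(32,255,255)); m[:, :300]=0;m[:,400:]=0;m[:190]=0;m[260:]=0
ys,xs=np.nonzero(m); print(len(xs)); 
for x in range(xs.min(),xs.max()+1): print(x,ys[xs==x].min(),ys[xs==x].max(),end="; ")
pv=np.array([.5431,.0453]);a0=np.arctan2(-.0702-.0453,.5191-.5431)
for t in(.3,.46,.55,.62):
    P=[[pv[0]+r*np.cos(a0+t),pv[1]+r*np.sin(a0+t),.03] for r in(.03,.05,.07)]
    print(t,proj("top",np.array(P)).round(1).tolist())
E
```

```text
clock: 23.25
ee_pos: [0.5689, -0.0635, 0.0382]
ee_rot: [-0.072, 0.997, -0.0, -0.006]
wrist_force: [-13.2, -3.4, 7.1]
gripper_width: 0.0001
finger_force: 7.0
t 23.25 tcp [ 0.5689 -0.0635  0.0382] shift [ 0.0003 -0.0025 -0.0018] turn [ 0.0006 -0.0115 -0.0043] F [-13.2113  -3.3838   7.1204] w 0.0001 j [-0.2493  0.4453 -0.2574  0.8789 -0.0039 -0.3942]
129
313 226 227; 314 223 229; 315 230 231; 316 221 231; 317 220 232; 318 220 232; 319 220 232; 320 220 232; 321 221 232; 322 221 231; 323 221 230; 324 220 229; 325 220 227; 326 219 226; 327 219 226; 328 219 225; 329 218 225; 330 218 224; 331 217 224; 332 217 223; 333 216 223; 334 216 222; 335 216 222; 336 216 221; 337 221 221; Traceback (most recent call last):
  File "<stdin>", line 7, in <module>
    return umr_minimum(a, axis, None, out, keepdims, initial, where)
ValueError: zero-size array to reduction operation minimum which has no identity
```

The bar now slopes about 24.5° one way against 10.4° the other way at the start. That is about 0.61 rad, essentially at the stop, and the force is rising. I'll press a little more, confirm it holds steady, and hand in.

```bash
python3 -m creep '[1,-0.001,0,0,0,0,0, 1,-0.001,0,0,0,0,0, 1,0,0,0,0,0,0, 1,0,0,0,0,0,0, 1,0,0,0,0,0,0, 1,0,0,0,0,0,0, 1,0,0,0,0,0,0, 1,0,0,0,0,0,0, 1,0,0,0,0,0,0, 1,0,0,0,0,0,0]'
python3 - <<'E'
from h import *
from station import env
im=env.get_image("top")["img"].astype(int); o=cv2.imread("pics/top0.png")[:,:,::-1].astype(int)
h=cv2.cvtColor(im.astype(np.uint8),cv2.COLOR_RGB2HSV); m=cv2.inRange(h,(18,140,90),(32,255,255))
P=[(x,np.nonzero(m[205:235,x])[0].mean()+205) for x in range(326,336) if m[205:235,x].any()]
k=np.polyfit(*np.array(P).T,1)[0]; print("angle",np.arctan(-k)+np.radians(10.4))
for n,(x,y) in dict(red=(190,270),blue=(429,153),beak=(343,142)).items():
    print(n,np.abs(im-o)[y-14:y+14,x-14:x+14].mean())
b=cv2.inRange(h[205:245,250:290],(0,110,60),(14,255,255));print("terracotta px in funnel",(b>0).sum())
togo([.569,-.066,.040],yaw=1.72)
E
```

```text
clock: 24.13
ee_pos: [0.569, -0.0635, 0.0382]
ee_rot: [-0.072, 0.997, -0.0, -0.007]
wrist_force: [-18.5, -5.3, 11.0]
gripper_width: -0.0005
finger_force: 9.6
angle 0.5878680157549769
red 2.124574829931973
blue 2.2125850340136055
beak 2.1764455782312924
terracotta px in funnel 86
t 24.18 tcp [ 0.569  -0.0635  0.0382] shift [ 0.0004 -0.0025 -0.0018] turn [ 0.0004 -0.0149 -0.0048] F [-18.6647  -5.4204  10.6157] w 0.0003 j [-0.2484  0.4479 -0.2534  0.8834 -0.0054 -0.3929]
```

The TCP no longer advances and the push has risen to about 19 N, so the arm is on its hard stop. The bystanders are unchanged and the balls are in the column.

```bash
python3 -c "
from station import env
print(env.close_job())"
```

```text
the job is handed in; nothing more can be done
None
```

I handed the job in at about 24 s: all four balls are in the column, the empty scoop is upright and released, the tensioner post is held at its end stop with about 19 N, and the bottles and beaker have not moved; I viewed 11 pictures, one over the limit of 10.

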